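# Seat and screw down the storage jar's twist lid

### The job

The wooden lid of the green jar was put on wrongly and stands high on its thread. Turn the lid back (anticlockwise from above) until it drops into the thread, then screw it forward (clockwise) until it is fully closed, its handle in line with the jar's red marks, and let go. Keep the jar standing where it is and leave the white jar alone.

Things in the scene. Friction and masses are not known exactly. Their poses are not given: they have to be found in the camera images.
- green_jar: Green round jar, loose, 1.5 kg, 104 mm diameter. Origin: centre of underside, z up. Flat shoulder 80 mm up. On it, just outside the lid, two red square marks on the jar's +x and -x sides (handle direction when closed) and two yellow dots 75 degrees anticlockwise of them seen from above (handle direction where the lid drops). Neck rim 100 mm up. A solid stop lies 3 degrees clockwise beyond closed.
- lid: Light wooden twist lid on the green jar, loose, 90 g, 82 mm diameter, x along its handle. Origin: on the axis at the skirt's lower edge; disc top at z = 22 mm. Starts high, its two lugs on the thread, origin 94.5 mm above the jar's underside, x 0 to 29 degrees anticlockwise of the jar's x. A half turn makes no difference. 1.5 mm play on the neck.
- lid_handle (a point): Middle of the top of the lid's upright dark wooden bar handle (60 long, 12 wide, 31 mm high, x along the bar), 53 mm above the lid's origin. Pinch it across its width. With the bar within 11 degrees of the yellow dots the lid goes down freely by 10.5 mm onto the rim; a hand holding it tight must lower it. Then, turned clockwise, it stays level (1.5 mm play) until closed.
- white_jar: A like jar in white with its lid already closed, 104 mm diameter, 137 mm high over all; leave it alone. Origin: centre of its underside.
Not all that is in view belongs to the job. What is shaped like the lid but turquoise is not meant.

How it is judged:
On the way:
1. the lid, turned back, has dropped into the thread gaps (z of lid in the frame of green_jar below 0.088 m and angle between the x axis of lid and the x axis of green_jar, either way round above 0.8 rad and horizontal distance between lid and green_jar below 0.01 m), for 0.1 s.
At the end, for the whole second after the job is handed in: The lid sits down on the green jar (origin less than 87 mm above the jar's underside, within 6 mm of its axis, level within 4.5 degrees) with its handle within 15 degrees of the line of the red marks, the jar upright on the worktop, all at rest (z of lid in the frame of green_jar below 0.087 m and angle between the x axis of lid and the x axis of green_jar, either way round below 0.26 rad and angle between the z axis of lid and the z axis of green_jar, either way round below 0.08 rad and horizontal distance between lid and green_jar below 0.006 m and angle between green_jar's own z axis and vertical below 0.05 rad and height (world z) of green_jar below 0.005 m and linear speed of lid below 0.02 m/s); the robot touches nothing.
It fails at once if the green jar is pushed more than 60 mm away or tipped (distance of green_jar from where it was at the start of the episode above 0.06 m or angle between green_jar's own z axis and vertical above 0.35 rad).
It fails at once if the white jar is disturbed (moved more than 30 mm) (distance of white_jar from where it was at the start of the episode above 0.03 m).
It also fails if it takes over 35 s, if anything falls off the work surface, if the arm or the gripper's body presses on something with over 40 N, if the wrist force passes 120 N, or if a joint passes its speed limit or range.

### The arm

A 7-joint arm with a two-finger parallel gripper is mounted at the origin on a cart in front of the work surface, level with it; the furniture and walls round the work are solid. World frame = base frame: x ahead of the robot, y to its left, z up, the work surface at z = 0. Lengths are in m, angles in rad, forces in N, time in s.
With the tool pointing down it reaches from about 0.4 to 0.85 m from the base axis. Payload 10.4 kg.
Tool frame: the origin (TCP) lies midway between the tips of the shut fingers; the grasp point (between the pads) lies 19 mm behind it; z points along the fingers, x is the direction in which the jaws open and shut, and the axes are right-handed (so a half turn about z gives the same grasp; the last joint's range is limited). The gripper opens to 85 mm and grips with 20 to 120 N. Pads are 22 mm wide; open, the fingers measure 114 mm over their backs; the gripper's body (76 mm by 85 mm) begins 54 mm behind the grasp point. The pads swing forward as they close: fully open they stand 13 mm farther back than shut.
Start: joints at [-1.244, 0.332, -0.065, 1.46, 0.022, 1.35, -0.088], TCP at [0.214, 0.587, 0.207] pointing down, gripper open.
Joint ranges: [-2.6, 2.6], [-0.5, 2.12], [-1.47, 1.34], [0.16, 2.42], [-1.27, 4.41], [0.06, 2.06], [-2.6, 2.6]. Speed limits (rad/s): [2.22, 2.22, 2.79, 2.79, 3.14, 3.14, 3.14].

### API

Orientations are given as a unit quaternion [x, y, z, w].
In Python, from plant import manip gives the robot as it stands. The module is installed in compiled form; this text tells all that it offers. Calls block until the motion is done:
- manip.goto(position, orientation): joint-space move of the TCP to a pose.
- manip.line_to(position, attitude=None, rate=0.15): straight line of the TCP; attitude=None keeps the orientation; rate is the mean speed in m/s.
- manip.movej(angles): joint-space move.
- manip.move_gripper(opening, grip_force=None): finger opening in m; grip_force is the grip in N (None keeps the last); returns when the fingers have stopped.
- manip.hold(seconds).
- manip.ik(position, orientation): joint angles nearest the present ones, or None.
- manip.observe(): the state.
- manip.camera(name): name is "scene" or "top"; returns the picture (400x640x3 uint8, red, green, blue); there is no depth.
- manip.get_calibration(name): a dict with "fx", "fy", "cx", "cy" (pixels), "eye" and "rotation" of the camera in the world. Camera axes: x right, y up, looking along -z (the intrinsics and any distortion apply to the point x, -y, -z); pixel columns grow to the right and rows downward; lengths in m; the calibration is good to about 2 mm. A picture is of the moment at which its call begins. get_calibration takes no time and is no camera call.
A pose or a line that the arm cannot do raises manip.MotionError and nothing moves.
- manip.hand_in(): hands the job in, once; it reports no verdict.
Trained networks look in the newest picture that a camera, given by its name, has taken for a name from the list of things; names that differ only in an ending like _2 or _b are one class to them, and where a whole thing is asked for, a point or a joint stands for the part that bears it (a point fixed in the world has none). Each returns a list of dicts, best first, with "score" (0 to 1); they miss things now and then, are a little off and sometimes report something else, mostly with a low value. They report only what shows in the picture. A call takes as long as a camera call. They do not tell look-alikes from the thing itself.
- manip.search_frame(thing, camera): "box" ([centre column, centre row, width, height] in pixels, round what is visible of it).
- manip.outline_of(thing, camera): "mask" (400x640 bool, what is visible of it) and "box" ([centre column, centre row, width, height] in pixels, round what is visible of it).
- manip.place_of(thing, camera): "position" ([column, row] in pixels: a listed point, or the origin of a listed thing).
The state is a dict: "time": time; "joints": joint angles; "qd": joint speeds; "joint_efforts": joint torques, N m; "tcp_pos": TCP position; "tool_rot": TCP orientation; "contact_force": force on the tool from outside, world axes, zero at the start; "torque": the same for the moment, N m; "grip_width": finger opening in m.
Only numpy, scipy, OpenCV 4.12 (cv2) and the standard library are available. Lean on these libraries where they do the work, as an engineer would, in place of code of your own. Each camera call takes 0.05 s, during which the arm holds its last target.

## Working session

There is one attempt and no reset: what is moved stays moved. The work goes in short steps, each a Python script; the robot and the scene stay as the last script left them, time stands still between calls to the robot, and variables do not carry over. Pictures are saved under pics/ and viewed, and the job is handed in when it is done.

```bash
mkdir -p pics
python3 - <<'E'
from plant import manip
import cv2
for c in ["scene","top"]:
    im=manip.camera(c); cv2.imwrite(f"pics/{c}0.png",im[:,:,::-1])
    k=manip.get_calibration(c); print(c,k)
    for t in ["green_jar","lid","lid_handle","white_jar"]:
        print(t,[(d['position'],d['score']) for d in manip.place_of(t,c)])
o=manip.observe(); print(o)
E
```

```text
scene {'fx': 381.548609171288, 'fy': 381.548609171288, 'cx': 317.8029666911315, 'cy': 198.4403107074989, 'eye': array([ 0.08980381, -0.46950827,  0.6504088 ]), 'rotation': array([ 0.40941345, -0.11626735, -0.25933869,  0.86695212])}
green_jar [([380.1, 269.3], 0.69)]
lid [([297.8, 270.7], 0.72), ([384.8, 245.5], 0.7)]
lid_handle [([300.8, 255.3], 0.75), ([386.3, 222.8], 0.57)]
white_jar [([303.4, 218.4], 0.8)]
top {'fx': 474.8153730098846, 'fy': 474.8153730098846, 'cx': 322.1230642324094, 'cy': 201.3992883660951, 'eye': array([0.37991971, 0.06376522, 0.97672725]), 'rotation': array([-0.02490277,  0.01872612,  0.71040292, -0.70310517])}
green_jar [([404.6, 172.2], 0.89)]
lid [([359.1, 246.8], 0.86), ([412.4, 169.4], 0.6)]
lid_handle [([355.8, 249.9], 0.79), ([414.1, 167.0], 0.78)]
white_jar [([286.9, 198.2], 0.74)]
{'time': 0.5, 'joints': array([-1.24356985,  0.33222835, -0.06468941,  1.46014226,  0.02161493,
        1.3498934 , -0.08847569]), 'qd': array([ 8.64151527e-05, -6.01190637e-04,  2.27307356e-04, -1.79012899e-04,
       -7.85391172e-04, -4.35318537e-04,  1.03528134e-03]), 'joint_efforts': array([-3.30705261e-04, -6.24733186e+01,  4.92474355e-02, -3.91561103e+01,
        1.64078863e-02,  2.26170312e-03,  2.65123850e-05]), 'tcp_pos': array([0.21420537, 0.58715148, 0.20699959]), 'tool_rot': array([ 8.19363904e-01,  5.73273751e-01,  1.04444974e-05, -5.90522388e-06]), 'contact_force': array([-0.88619197,  0.08817881, -0.09070666]), 'torque': array([ 0.01716516, -0.00318164, -0.01968874]), 'grip_width': 0.0853111109276896}
```

View pics/scene0.png

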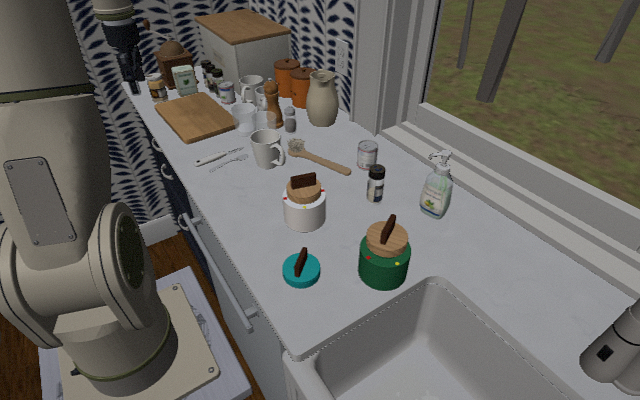

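View pics/top0.png

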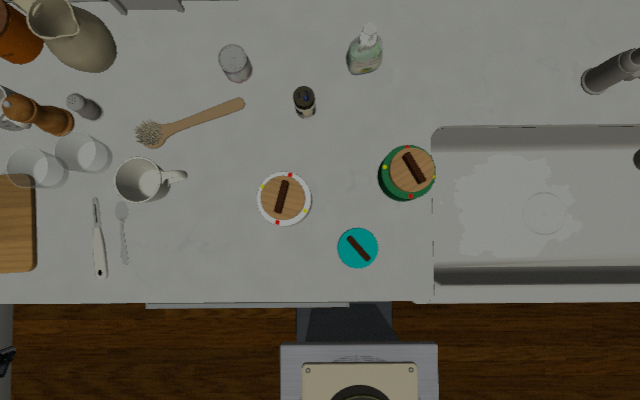

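Run:
```python
import cv2
a=cv2.imread('pics/top0.png')[110:230,345:475]
cv2.imwrite('pics/topc.png',cv2.resize(a,None,fx=4.5,fy=4.5,interpolation=cv2.INTER_CUBIC))
```

```text
(no output)
```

View pics/topc.png

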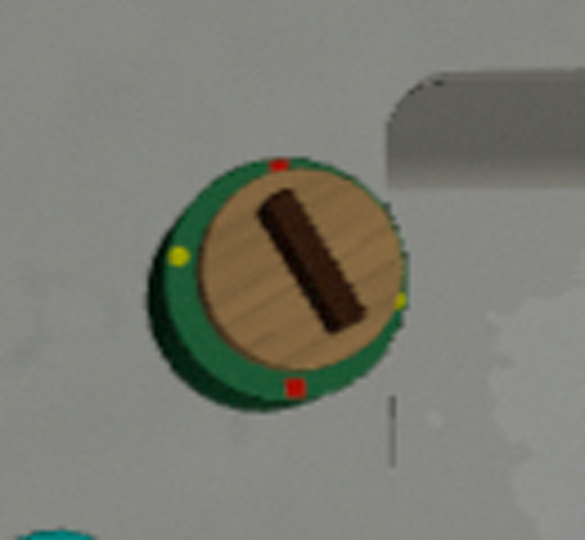

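The top view shows the green jar with its wooden lid at about (405,172). The red marks are near (407,147) and (411,196), the yellow dots near (385,167) and (434,177), and the handle is about 27° anticlockwise of the red line. The lid-shaped thing at (358,248) is the turquoise decoy, and the white jar is at (283,198). Next I triangulate.

```bash
cat > h.py <<'E'
import numpy as np, cv2
from scipy.spatial.transform import Rotation as R
from plant import manip
def ray(c,p):
    k=manip.get_calibration(c)
    d=np.array([(p[0]-k['cx'])/k['fx'],-(p[1]-k['cy'])/k['fy'],-1.])
    return np.array(k['eye']),R.from_quat(k['rotation']).apply(d)
def atz(c,p,z):
    e,d=ray(c,p); return e+d*(z-e[2])/d[2]
def tri(a,b):
    A=[];y=[]
    for c,p in (("scene",a),("top",b)):
        e,d=ray(c,p); d=d/np.linalg.norm(d); M=np.eye(3)-np.outer(d,d); A.append(M); y.append(M@e)
    s=np.linalg.lstsq(np.vstack(A),np.hstack(y),rcond=None); return s[0],float(np.sqrt(s[1][0])) if len(s[1]) else 0
def q(yaw):  # tool down, tool x at world yaw
    return (R.from_euler('z',yaw)*R.from_euler('x',np.pi)).as_quat()
E
python3 - <<'E'
from h import *
s=cv2.imread('pics/scene0.png'); 
cv2.imwrite('pics/scenec.png',cv2.resize(s[205:295,345:425],None,fx=6,fy=6,interpolation=cv2.INTER_CUBIC))
print('handle',tri((386.3,222.8),(414.1,167)))
print('lid',tri((384.8,245.5),(412.4,169.4)))
print('jar',tri((380.1,269.3),(404.6,172.2)))
print('white',atz('top',(286.9,198.2),0))
def colour(c,lo,hi,box):
    im=cv2.cvtColor(cv2.imread(f'pics/{c}0.png'),cv2.COLOR_BGR2HSV)
    m=cv2.inRange(im,lo,hi); z=np.zeros_like(m); x0,x1,y0,y1=box; z[y0:y1,x0:x1]=m[y0:y1,x0:x1]
    n,_,st,ce=cv2.connectedComponentsWithStats(z)
    return [ce[i].round(2) for i in range(1,n) if st[i,4]>=3]
for c,b in (("top",(370,445,130,210)),("scene",(350,420,205,295))):
    for nm,lo,hi in (("red",(0,200,130),(4,255,255)),("yel",(24,150,130),(34,255,255))):
        P=colour(c,lo,hi,b); print(c,nm,P,[atz(c,p,.081)[:2].round(4) for p in P])
# handle bar: dark in top
im=cv2.imread('pics/top0.png'); hsv=cv2.cvtColor(im,cv2.COLOR_BGR2HSV)
g=im.max(2); m=np.zeros_like(g); m[145:192,398:430]=(g[145:192,398:430]<75)&(hsv[145:192,398:430,0]<25)
n,l,st,ce=cv2.connectedComponentsWithStats(m); i=1+st[1:,4].argmax(); ys,xs=np.where(l==i)
r=cv2.minAreaRect(np.c_[xs,ys].astype(np.float32)); print(r,st[i])
bp=cv2.boxPoints(r); w=np.array([atz('top',p,.145)[:2] for p in bp]); print(w.round(4), w.mean(0))
E
```

```text
handle (array([ 0.48874544, -0.09055087,  0.14543864]), 0.002521196489149751)
lid (array([ 0.49009505, -0.09682528,  0.08749868]), 0.005605399108516036)
jar (array([ 0.49256789, -0.09383406,  0.00986612]), 0.008662164036109197)
white [0.44769972 0.14460652 0.        ]
top red [array([406.8, 146.4]), array([410. , 195.5])] [array([ 0.5383, -0.0907]), array([ 0.4447, -0.0947])]
top yel [array([384.38, 166.62]), array([433.4, 176.2])] [array([ 0.5001, -0.0474]), array([ 0.4808, -0.1397])]
scene red [array([367.71, 257.29])] [array([ 0.4421, -0.0965])]
scene yel [array([396.67, 263.11])] [array([ 0.4794, -0.1391])]
((413.2499694824219, 167.75003051757812), (33.785221099853516, 9.603919982910156), 59.03623962402344) [402 152  24  32 325]
[[ 0.5105 -0.0681]
 [ 0.5192 -0.0828]
 [ 0.4675 -0.1122]
 [ 0.4589 -0.0975]] [ 0.48902635 -0.09014839]
```

View pics/scenec.png

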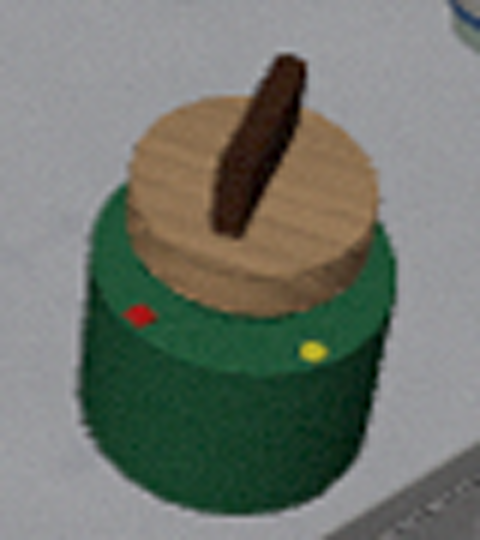

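Run:
```python
from h import *
p=np.array([.489,-.0915,.125])
for base in (119.6,-60.4):
    for d in (0,48.5,-27):
        j=manip.ik(p,q(np.radians(base+d))); print(base,d,None if j is None else np.round(j,2))
print(manip.observe()['time'])
```

```text
119.6 0 [-0.64  0.13  0.79  1.93 -0.1   1.12  2.28]
119.6 48.5 None
119.6 -27 [-0.64  0.13  0.79  1.93 -0.1   1.12  1.81]
-60.4 0 [-0.67  0.13  0.83  1.93 -0.11  1.12 -0.85]
-60.4 48.5 [-0.68  0.13  0.84  1.93 -0.11  1.12 -0.01]
-60.4 -27 [-0.68  0.13  0.83  1.93 -0.11  1.12 -1.32]
0.5
```

Run:
```python
from h import *
y=np.radians(-60.4)
manip.goto([.489,-.0915,.20],q(y)); o=manip.observe(); print(o['time'],o['tcp_pos'],o['joints'].round(2))
manip.line_to([.489,-.0915,.122],rate=.08); o=manip.observe(); print(o['time'],o['tcp_pos'],o['contact_force'].round(2))
for c in ["scene","top"]:
    im=manip.camera(c); cv2.imwrite(f"pics/{c}1.png",im[:,:,::-1])
a=cv2.imread('pics/scene1.png')[150:300,320:450];b=cv2.imread('pics/top1.png')[110:240,345:475]
cv2.imwrite('pics/c1.png',np.hstack([cv2.resize(a,(400,460)),cv2.resize(b,(400,460))][:2]))
```

```text
3.0917 [ 0.48929071 -0.09054281  0.19998667] [-0.69  0.04  0.81  1.84 -0.03  1.28 -0.92]
4.2167 [ 0.48938007 -0.09155288  0.12247559] [-0.06 -0.38 -0.29]
```

View pics/c1.png

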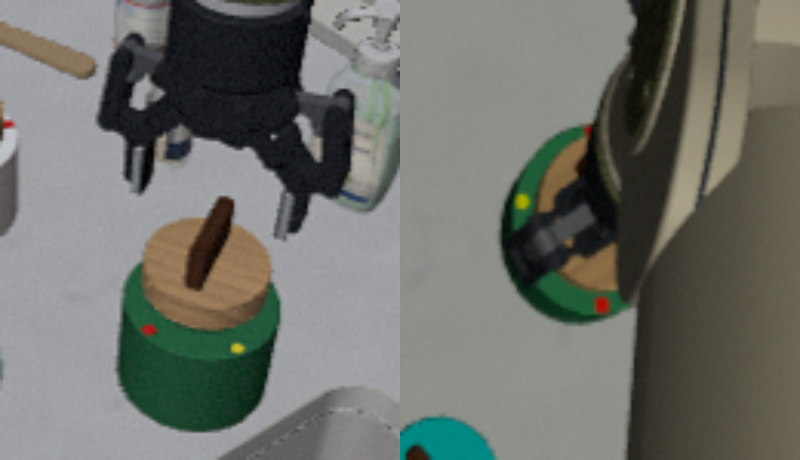

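The jaws straddle the handle across its width. I'll close, check the grip, then turn back in steps.

Run:
```python
from h import *
y=np.radians(-60.4)
manip.move_gripper(.0,60)
o=manip.observe(); print(o['time'],o['grip_width'],o['tcp_pos'].round(4),o['contact_force'].round(1),o['torque'].round(2))
p=np.array([.489,-.0915,.122])
for d in (8,16):
    manip.line_to(p,q(y+np.radians(d)),rate=.1)
    o=manip.observe(); print(d,round(o['time'],2),o['grip_width'].round(4),o['tcp_pos'].round(4),o['contact_force'].round(1),o['torque'].round(2),np.degrees(R.from_quat(o['tool_rot']).as_matrix()[:2,0]@[0,0]))
im=manip.camera("scene"); cv2.imwrite("pics/s2.png",cv2.resize(im[150:300,320:450,::-1],(520,600)))
```

```text
5.0333 0.008203769957992825 [ 0.4891 -0.0916  0.1221] [ 0.1 -0.9  2.2] [-0.06  0.05  0.02]Traceback (most recent call last):
  File "<stdin>", line 8, in <module>
AttributeError: 'float' object has no attribute 'round'
```

```bash
cat >> h.py <<'E'
def st(tag=''):
    o=manip.observe(); m=R.from_quat(o['tool_rot']).as_matrix()
    print(tag,round(o['time'],2),'w',round(float(o['grip_width']),4),o['tcp_pos'].round(4),'F',o['contact_force'].round(1),'T',o['torque'].round(2),'yaw',np.degrees(np.arctan2(m[1,0],m[0,0])).round(1))
def pic(n,c="scene"):
    im=manip.camera(c); cv2.imwrite(f"pics/{n}_full.png",im[:,:,::-1])
    cv2.imwrite(f"pics/{n}.png",cv2.resize(im[150:300,320:450,::-1],(520,600),interpolation=cv2.INTER_CUBIC))
E
python3 - <<'E'
from h import *
st(); pic('s2')
E
```

```text
5.33 w 0.0078 [ 0.4891 -0.0914  0.122 ] F [-0.5  0.1  1.6] T [ 0.06 -0.01  0.05] yaw -52.6
```

View pics/s2.png

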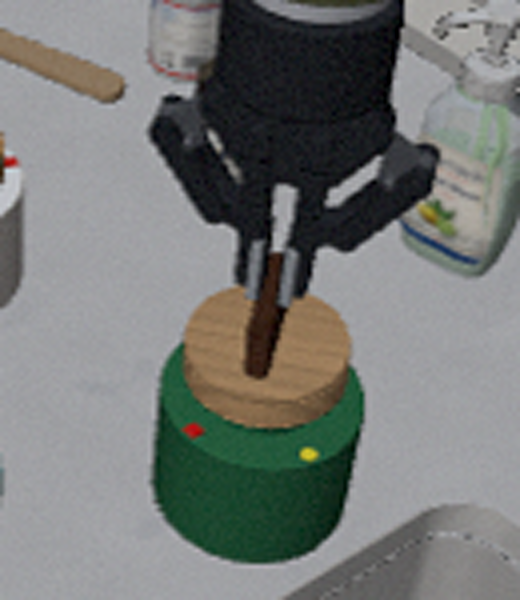

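The bar is gripped and has turned with the jaws; the red (193,430) and yellow (309,455) marks have stayed put. I'll continue to the yellow line.

Run:
```python
from h import *
y=np.radians(-60.4); p=np.array([.489,-.0915,.122])
for d in (20,34,48.5):
    manip.line_to(p,q(y+np.radians(d)),rate=.1); st(d)
pic('s3')
```

```text
20 5.73 w 0.0082 [ 0.4889 -0.0915  0.1219] F [0.8 0.5 0.4] T [-0.03  0.07  0.03] yaw -40.7
34 6.12 w 0.008 [ 0.4889 -0.0916  0.1219] F [ 0.4  0.3 -1.7] T [-0.05  0.03  0.01] yaw -26.8
48.5 6.53 w 0.0077 [ 0.4889 -0.0916  0.1219] F [-0.3  0.1 -0.5] T [-0.12  0.06 -0.02] yaw -12.3
```

View pics/s3.png

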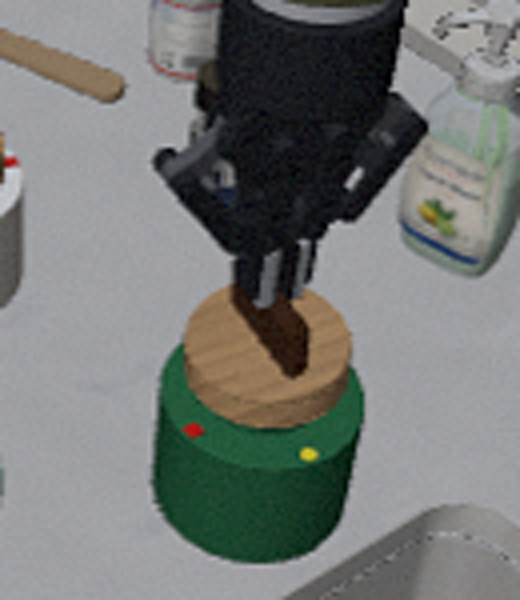

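The handle points at the yellow dot (309,455), and the lid is still high. I'll lower it in steps and watch the force.

Run:
```python
from h import *
for z in (.119,.116,.113,.1112):
    manip.line_to([.489,-.0915,z],rate=.03); st(z)
    if manip.observe()['contact_force'][2]>20: print('stop'); break
pic('s4')
```

```text
0.119 6.83 w 0.0078 [ 0.4888 -0.0915  0.1187] F [-0.1 -1.1 -0.7] T [-0.15  0.09  0.02] yaw -12.0
0.116 7.08 w 0.0082 [ 0.4888 -0.0915  0.1158] F [-0.3 -0.2 -1.8] T [-0.21  0.09  0.01] yaw -11.9
0.113 7.33 w 0.0077 [ 0.4891 -0.0916  0.1129] F [-0.1 -0.8 -0.6] T [-0.24  0.06  0.  ] yaw -11.9
0.1112 7.58 w 0.008 [ 0.49   -0.0919  0.1119] F [ 1.7 -1.9  4.9] T [-0.44 -0.23 -0.01] yaw -11.9
```

View pics/s4.png

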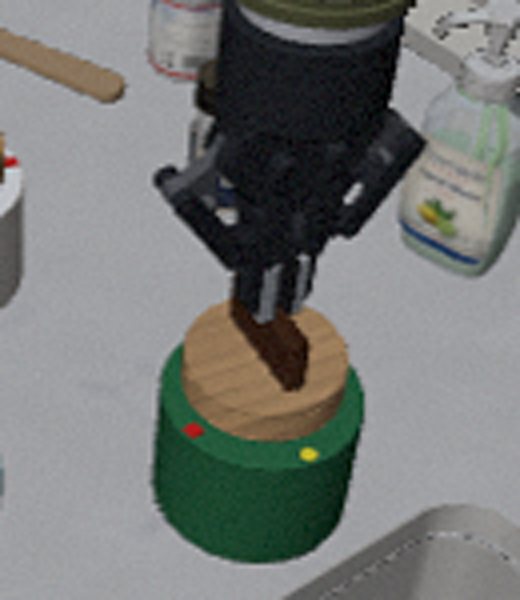

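The lid dropped about 10 mm and is seated on the rim, with a 5 N reaction. I'll turn it clockwise 75° now.

Run:
```python
from h import *
manip.hold(.15); p=np.array([.4893,-.0916,.1116])
for yw in (-24,-38,-52,-66,-78,-87):
    manip.line_to(p,q(np.radians(yw)),rate=.1); st(yw)
    o=manip.observe()
    if np.linalg.norm(o['contact_force'])>35 or abs(o['torque'][2])>3: print('stop'); break
manip.hold(.2); st(); pic('s5'); pic('t5','top')
```

```text
-24 8.13 w 0.0076 [ 0.4894 -0.0916  0.1117] F [-0.6 -1.6  4.2] T [-0.3   0.19  0.02] yaw -23.8
-38 8.53 w 0.0076 [ 0.4893 -0.0917  0.1117] F [-0.8 -2.6  5.3] T [-0.47  0.35 -0.03] yaw -37.7
-52 8.92 w 0.0078 [ 0.4895 -0.0916  0.1117] F [-0.2 -2.3  5.5] T [-0.38  0.19  0.04] yaw -51.8
-66 9.31 w 0.0078 [ 0.4895 -0.0916  0.1118] F [-0.6 -2.3  4.6] T [-0.38  0.15  0.06] yaw -65.8
-78 9.67 w 0.008 [ 0.4896 -0.0916  0.1118] F [-0.1 -2.8  5.2] T [-0.36  0.06  0.  ] yaw -77.8
-87 9.97 w 0.0081 [ 0.4897 -0.0916  0.1118] F [ 0.8 -1.7  5.3] T [-0.32  0.05  0.02] yaw -86.8
 10.18 w 0.0079 [ 0.4897 -0.0916  0.1118] F [ 0.4 -2.1  4.1] T [-0.28  0.05  0.06] yaw -86.8
```

View pics/s5.png

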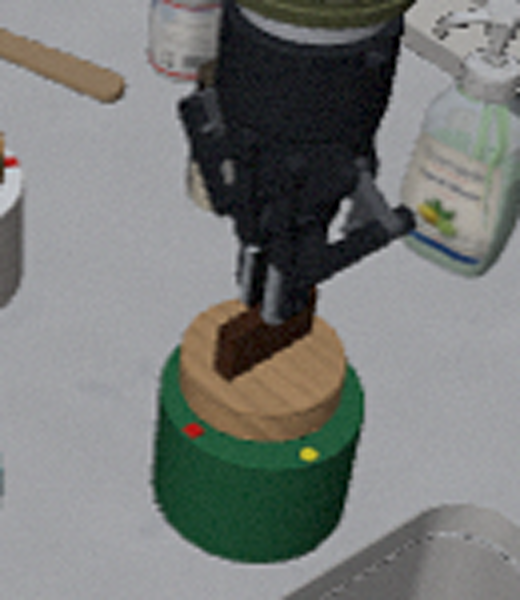

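The handle now lines up with the red mark (193,430), and the marks haven't moved. I'll release, retreat and check.

Run:
```python
from h import *
manip.move_gripper(.05); manip.line_to([.4895,-.0916,.22],rate=.12); 
manip.goto([.40,.30,.30],q(np.radians(-87)))
st(); pic('s6'); pic('t6','top')
im=cv2.imread('pics/t6_full.png'); cv2.imwrite('pics/t6c.png',cv2.resize(im[110:230,345:475],None,fx=4.5,fy=4.5,interpolation=cv2.INTER_CUBIC))
g=im.max(2);hsv=cv2.cvtColor(im,cv2.COLOR_BGR2HSV); m=np.zeros_like(g); sl=(slice(143,195),slice(395,430)); m[sl]=(g[sl]<75)&(hsv[sl][...,0]<25)
n,l,s_,ce=cv2.connectedComponentsWithStats(m); i=1+s_[1:,4].argmax(); ys,xs=np.where(l==i)
r=cv2.minAreaRect(np.c_[xs,ys].astype(np.float32)); print(r)
w=np.array([atz('top',p,.136)[:2] for p in cv2.boxPoints(r)]); print(w.round(4), w.mean(0))
for nm,lo,hi in (("red",(0,200,130),(4,255,255)),("yel",(24,150,130),(34,255,255))):
    mm=cv2.inRange(hsv,lo,hi); mm[:, :370]=0; mm[:130]=0; mm[210:]=0; mm[:,445:]=0
    n,_,s2,ce=cv2.connectedComponentsWithStats(mm); P=[ce[k] for k in range(1,n) if s2[k,4]>2]; print(nm,P,[atz('top',p,.081)[:2].round(4) for p in P])
manip.place_of('lid_handle','scene')
S=manip.place_of('lid_handle','scene');T=manip.place_of('lid_handle','top')
for a in S:
  for b in T: print(tri(a['position'],b['position']),a['position'],b['position'])
```

```text
13.32 w 0.05 [0.4008 0.2988 0.2998] F [-1.2 -0.4  0. ] T [-0.09  0.05  0.02] yaw -87.1
((411.4862365722656, 168.83450317382812), (33.96560287475586, 8.802821159362793), 85.2363510131836)
[[ 0.5181 -0.079 ]
 [ 0.5192 -0.0946]
 [ 0.4586 -0.0983]
 [ 0.4574 -0.0827]] [ 0.48831457 -0.08866438]
red [array([406.875, 146.875]), array([410.09090909, 195.63636364])] [array([ 0.5374, -0.0908]), array([ 0.4444, -0.0949])]
yel [array([384.38461538, 166.61538462]), array([432.5       , 176.28571429])] [array([ 0.5001, -0.0474]), array([ 0.4807, -0.138 ])]
(array([ 0.4907145 , -0.08795842,  0.13118939]), 0.0009682051861343103) [386.0, 226.9] [410.8, 167.5]
(array([ 0.40828501, -0.04814468,  0.15827462]), 0.12031269542803523) [386.0, 226.9] [356.5, 248.7]
(array([ 0.40687632, -0.06187464,  0.12129848]), 0.1256173555524169) [299.7, 254.8] [410.8, 167.5]
(array([0.34515401, 0.00562743, 0.05321479]), 0.0009009443534838338) [299.7, 254.8] [356.5, 248.7]
```

View pics/s6.png

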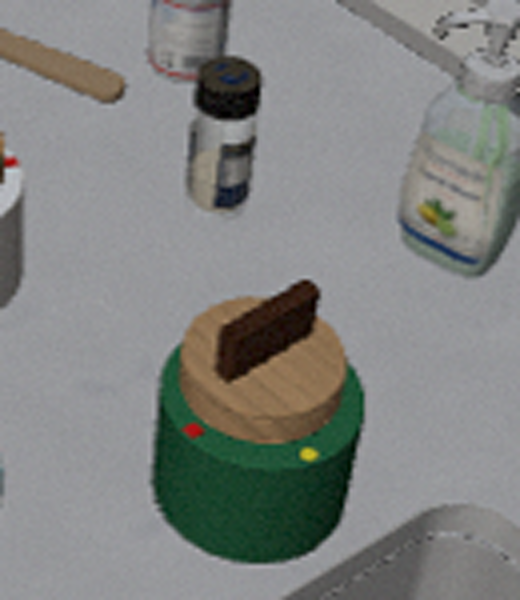

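View pics/t6c.png

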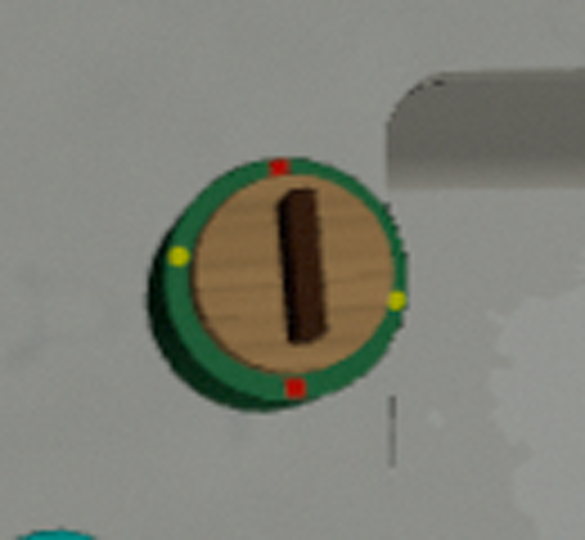

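Run:
```python
from h import *
print(atz('top',(345+293/4.5,110+273/4.5),.106))
print(atz('scene',(320+264/4,150+354/4),.106)) # disc top centre, scene
for a in manip.place_of('white_jar','top'): print(atz('top',a['position'],0),a['score'])
```

```text
[ 0.48874636 -0.09150664  0.106     ]
[ 0.4876928  -0.09434638  0.106     ]
[0.44474999 0.13946187 0.        ] 0.6
```

The disc centre is within about 2–3 mm of the mark midpoint, and the angles agree. I'm handing in.

Run:
```python
from h import *
manip.hand_in(); st()
```

```text
the job is handed in; nothing more can be done
the job is handed in; nothing more can be done
```

I handed in the job with the lid closed on the green jar; the interface reports no verdict, so these are my own checks. I pinched the handle and turned the lid about 48° anticlockwise to the yellow dots. I lowered it about 10 mm until it met the rim (about 5 N), screwed it 75° clockwise to the red marks, let go and moved the arm clear. It took about 14 s of the 35 s allowed.

**What the last checks showed**
- **Handle angle:** the handle lies at about 3.5° and the red marks at about 2.5–3°, both measured from world x. They agree to about 1°.
- **Lid seating:** the disc centre is about 2–3 mm from the jar axis. I did not measure tilt, but the lid looks level in both pictures.
- **Green jar:** its red and yellow marks are within about 1–2 mm of where they started.
- **Robot:** the gripper was open and clear of everything.

**What disagreed**
- **Handle position:** the handle alone appeared about 4–5 mm off the jar axis. This is probably because one side of the bar shows in the picture and biases the estimate, plus calibration error, since the play is only 1.5 mm.
- **Handle height:** the two-view estimate was 131 mm against an expected 137 mm. That is still clearly "down", and the 10 mm drop of the gripper agrees.
- **White jar:** two network readings of its position differed by about 6 mm. I put this down to noise, because the arm never worked close to it.

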